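# Clamp a whetstone in its holder with the sprung arm

### The arm

A 6-joint arm with a two-finger parallel gripper is mounted at the origin on a cart in front of the work surface, level with it; the furniture and walls round the work are solid. World frame = base frame: x ahead of the robot, y to its left, z up, the work surface at z = 0. Lengths are in mm, angles in rad, forces in N, time in s.
With the tool pointing down it reaches from about 300 to 775 mm from the base axis. Payload 14.6 kg.
Tool frame: the origin (TCP) lies midway between the tips of the shut fingers; the grasp point (between the pads) lies 19 mm behind it; z points along the fingers, y is the line along which they close (so a half turn about z gives the same grasp; the last joint's range is limited). The gripper opens to 85 mm and grips with 20 to 120 N. Pads are 22 mm wide; open, the fingers measure 114 mm over their backs; the gripper's body (76 mm by 85 mm) begins 54 mm behind the grasp point. The pads swing forward as they close: fully open they stand 13 mm farther back than shut.
Start: joints at [-1.267, 0.3, 1.521, -0, 1.321, -0.067], TCP at [199.291, -512.613, 199.081] pointing down, gripper open.
Joint ranges: [-3.03, 3.03], [-0.79, 2.21], [0.23, 2.52], [-1.04, 4.18], [0, 3.07], [-2.55, 2.55]. Speed limits (rad/s): [2.22, 2.22, 2.57, 3.14, 3.14, 3.14].

### API

Orientations are given as a rotation vector (axis times angle).
In Python, from rig import readout, optics, order, trace gives the robot as it stands.
- The arm moves only by the tool move_arm, never from a script. Its argument "targets" is a list of rows, each an object with "hand": the finger opening in m, from 0 to 0.0854; "delta_pos": the shift along the tool's x, y, z in m, a list of three; "twist": the turn about the tool's z in degrees. In form: [{"hand": hand, "delta_pos": [tx, ty, tz], "twist": twist}, ...]. A call has 1 to 8 rows; each row shifts and turns the commanded pose from where the row before left it, along the tool's axes as they then stand; what a row does not reach is not made up. A row lasts 1/12 s, in which the tool goes at most 41.7 mm and 7.16 degrees, less where a joint would pass 70% of its speed; a pose out of reach is approached as far as the arm can. A call is refused whole if a number of a shift passes 0.0417 or a number of a turn 7.16, either way. A call with a gripper value outside its range is refused whole. The fingers move at their own pace and stop on an object; "squeeze" is the grip in N (left out, the last holds). Time passes only in rows, so rows that do not move let the fingers close. It gives the time, the measured TCP pose, the force, the opening and the grip force at its end, in the units of the state.
- readout.read_state(): the state, without advancing time (a new reading comes with each control period).
- optics.camera(name): name is "side" or "top" or "wrist"; returns the picture (400x640x3 uint8, red, green, blue); there is no depth.
- optics.get_calibration(name): a dict with "fx", "fy", "cx", "cy" (pixels), "world_to_cam" (4x4, takes a point from world to camera coordinates). Camera axes: x right, y up, looking along -z (the intrinsics and any distortion apply to the point x, -y, -z); pixel columns grow to the right and rows downward; lengths in mm; the calibration is good to about 2 mm. A picture is of the moment at which its call begins: read the wrist's pose just before it. get_calibration takes no time and is no camera call; for the wrist camera it gives the pose at the moment of the call.
- order.hand_in(): hands the job in; it is judged then, once.
Trained networks look in the newest picture that a camera, given by its name, has taken for a name from the list of things; names that differ only in an ending like _2 or _b are one class to them, and where a whole thing is asked for, a point or a joint stands for the part that bears it (a point fixed in the world has none). Each returns a list of dicts, best first, with "p" (0 to 1); they miss things now and then, are a little off and sometimes report something else, mostly with a low value. They report only what shows in the picture. A call takes as long as a camera call.
- trace(camera, thing): "region" (400x640 bool, what is visible of it) and "uv" ([column, row] in pixels, amid what is visible of it).
The state is a dict: "time_s": time; "qpos": joint angles; "dq": joint speeds; "joint_torque": joint torques, N m; "ee_pos": TCP position; "tool_rot": TCP orientation; "force": force on the tool from outside, world axes, zero at the start; "torque": the same for the moment, N m; "width": opening from 0.0 (shut) to 1.0 (fully open); "gripper_force": force on a finger pad.
Only numpy, scipy, OpenCV 4.12 (cv2) and the standard library are available. Lean on these libraries where they do the work, as an engineer would, in place of code of your own. Each camera call takes 0.05 s, during which the arm holds its last target. There are 200 camera calls.

### The job

Clamp the whetstone in its holder, ready for sharpening. Draw the sprung curved arm back by its knob until it goes over centre and stays open by itself; then lay the stone lengthwise on the rubber bed, push it gently home by feel, flush against the end stop and the long steel edge, and let go of it; last, bring the arm back by its knob and ease it on to the side of the stone, never letting it snap, and let go so that its spring clamps the stone against the long edge. Leave the bowl, the pepper mill and the knife where they are.

Things in the scene. Friction and masses are not known exactly. Their poses are not given: they have to be found in the camera images.
- stone: The whetstone: a plain brown block 150 x 50 x 30 mm, about 0.55 kg, lying flat on the worktop to the left or the right of the holder. Origin at its centre; its x axis runs along its length, y across it, z up.
- holder: The holder, fixed on the worktop: a board 240 x 200 mm, its top 17 mm above the worktop, with a rubber bed (180 x 74 mm) 19 mm above the worktop. The bed grips a little: the stone lying on it takes 3 to 8 N to slide, the more the harder it is pressed down. Origin at the centre of the board's underside; x along the board, away from the robot, y to the left, z up.
- rail: The mounting of the long steel edge, fixed on the holder (two brass thumb nuts); axes as the holder's, origin at bed height, x = 0 at the face of the end stop. The edge (10 mm high, 4 mm thick, x from -127 to -1 mm) is set for the stone and clamped: its face lies anywhere from y = -7 to +7 mm here and is not measured, so feel for it. It is rigid: press the stone on it with well under 20 N.
- end_stop: The steel end stop, 10 mm high, fixed at the far end of the bed. Origin at bed height, at the same point as the rail's; its face is the plane x = 0 of that frame, from y = -46 to -2 mm. The stone is home when its far end touches this face (centre at x = -75 mm, z = 15 mm) and its left long side touches the long edge. Rigid, too.
- clip_arm (a joint): Angle of the sprung arm, rad: 0 shut (as found), growing as the pad swings away from the long edge, clockwise from above. A spring strut shuts it below 0.46 (0.9 Nm at 0, 0.65 at 0.2, 0.44 at 0.3, 0.17 at 0.4; let go there it snaps shut); past 0.46 it opens it on to a hard stop at 0.58, where it stays. 0.05 to 0.16 with the pad on a stone that is home, depending on the edge.
- knob (a point): The knob to draw the arm by: an upright black round knob 13 to 15 mm thick on a spur of the arm near its pad, free from 15 to 48 mm above the bed (34 to 67 mm above the worktop). This point lies on its axis, 34 mm above the bed (53 mm above the worktop). It goes round the pivot at a radius of 151 mm.
- pivot (a point): The upright axis on which the arm turns, at the near right corner of the holder, 11 mm above the bed; the post there is 26 mm wide and rises to 22 mm above the bed. Seen from above the knob swings about this point.
- pad: The rubber pad at the end of the curved arm, an upright roller 12 mm in diameter and 13 mm high that presses on the right long side of the stone. Origin at its centre, 11 mm above the bed. The arm is a bent steel rod 8 mm thick whose top is 15 mm above the bed.
- bowl: A small white bowl, 115 mm across and 59 mm high, on the other side of the holder from the stone. Origin at the centre of its underside. Leave it.
- mill: A wooden pepper mill, 58 mm across and 170 mm high, at the far right. Origin at the centre of its underside. Leave it.
- knife: A kitchen knife, 300 mm long and 17 mm high, lying across in front of the holder, close to the robot. Origin where the blade meets the handle. Leave it.

How it is judged:
By the outcome, as a careful person would: the job done as asked, in the order asked, and still so for the second after the job is handed in, with the robot touching nothing.
It also fails if it takes over 72 s, if anything falls off the work surface, if the arm or the gripper's body presses on something with over 40 N, if the wrist force passes 120 N, or if a joint passes its speed limit or range.

## Working session

There is one attempt and no reset: what is moved stays moved. The work goes in short steps, Python scripts to look and compute and a tool call to move; the robot and the scene stay as the last step left them, time stands still between calls to the robot, and variables do not carry over. Pictures are saved under pics/ and viewed, at most 10 in all, crops included, and the job is handed in when it is done.

Besides the shell and the picture viewer there is one more tool, called by a JSON object that holds its "api" and its "payload", one argument or row to a line. move_arm: Moves the arm, as the interface text tells. Its arguments: {"type":"object","properties":{"targets":{"type":"array","items":{"type":"object","properties":{"hand":{"type":"number"},"delta_pos":{"type":"array","items":{"type":"number"}},"twist":{"type":"number"}}}},"squeeze":{"type":"number"}},"required":["targets"]}

```bash
mkdir -p pics; ls; cat > h.py <<'E'
import numpy as np, cv2
from rig import readout, optics, order, trace
def ray(name,uv,cal=None):
    c=cal or optics.get_calibration(name); T=np.array(c["world_to_cam"]); R=T[:3,:3]; o=-R.T@T[:3,3]
    d=np.array([(uv[0]-c["cx"])/c["fx"],-(uv[1]-c["cy"])/c["fy"],-1.]); return o,R.T@d
def atz(name,uv,z,cal=None):
    o,d=ray(name,uv,cal); return o+d*(z-o[2])/d[2]
def proj(name,p,cal=None):
    c=cal or optics.get_calibration(name); T=np.array(c["world_to_cam"]); q=T[:3,:3]@np.array(p,float)+T[:3,3]
    return np.array([c["cx"]+c["fx"]*q[0]/-q[2],c["cy"]-c["fy"]*q[1]/-q[2]])
def save(name,f):
    im=optics.camera(name); cv2.imwrite(f"pics/{f}.png",im[:,:,::-1]); return im
E
python3 - <<'E'
from h import *
s=readout.read_state(); print(s)
for n in("top","side"):
    save(n,n+"0"); c=optics.get_calibration(n); print(n,{k:(v if k!="world_to_cam" else np.round(v,3).tolist()) for k,v in c.items()})
for t,z in (("stone",30),("holder",17),("knob",67),("pad",30),("end_stop",29),("rail",29),("bowl",30),("mill",170),("knife",10),("clip_arm",34)):
    for r in trace("top",t)[:2]:
        m=r["region"].astype(np.uint8); pts=cv2.findNonZero(m); print(t,round(r["p"],2),np.round(r["uv"]),cv2.minAreaRect(pts) if pts is not None else None, np.round(atz("top",r["uv"],z)))
E
```

```text
pics
{'time_s': 0.0, 'qpos': array([-1.26659851e+00,  3.00490017e-01,  1.52163173e+00,  6.45390287e-06,
        1.32068796e+00, -6.65651443e-02]), 'dq': array([ 0.00054659,  0.00152284,  0.0008824 ,  0.00210341, -0.00100812,
        0.00066045]), 'joint_torque': array([ 1.38648575e-03, -5.43508744e+01, -3.61793840e+01, -6.05198511e-05,
        4.04971608e-03,  6.13137829e-06]), 'ee_pos': array([ 199.20961144, -512.34515136,  198.48953506]), 'tool_rot': array([-3.08657659e+00, -5.78837681e-01,  2.16777427e-04]), 'force': array([-0.62986313, -0.05874859,  0.554505  ]), 'torque': array([ 0.00349854, -0.03092468, -0.03196078]), 'gripper_force': 0.0, 'width': 0.9991460038432478}
top {'fx': 441.43596338255395, 'fy': 441.43596338255395, 'cx': 325.91943763671105, 'cy': 190.2212325211637, 'world_to_cam': [[0.025, -1.0, 0.016, -65.992], [0.992, 0.027, 0.125, -551.135], [-0.126, 0.012, 0.992, -1326.7], [0.0, 0.0, 0.0, 1.0]]}
side {'fx': 427.9608208308594, 'fy': 427.9608208308594, 'cx': 318.56205518631924, 'cy': 200.5945599169195, 'world_to_cam': [[-0.956, -0.292, -0.005, 499.845], [0.114, -0.39
[... 671 characters left out ...]
92. 182.] ((289.8197937011719, 180.47715759277344), (38.972137451171875, 6.839716911315918), 85.91438293457031) [576.  55.  29.]
bowl 0.56 [227. 201.] ((226.5, 199.5), (37.0, 37.0), 90.0) [510. 252.  30.]
mill 0.75 [422. 144.] ((420.2500305175781, 146.24998474121094), (16.26345443725586, 29.698484420776367), 45.0) [ 676. -318.  170.]
knife 0.98 [295. 250.] ((300.0, 248.5), (94.0, 13.0), -0.0) [366.  37.  10.]
knife 0.17 [292. 181.] ((289.90045166015625, 180.0066680908203), (38.181907653808594, 6.452342987060547), 86.18592071533203) [582.  56.  10.]
clip_arm 0.73 [318. 178.] ((320.6687927246094, 187.22608947753906), (41.739952087402344, 13.886712074279785), 61.38954162597656) [589. -26.  34.]
```

```bash
python3 - <<'E'
import cv2
a=cv2.imread("pics/top0.png")[100:280,190:470]; a=cv2.resize(a,(784,504),interpolation=cv2.INTER_CUBIC); cv2.imwrite("pics/v1.png",a)
E
```

```text
(no output)
```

View pics/v1.png

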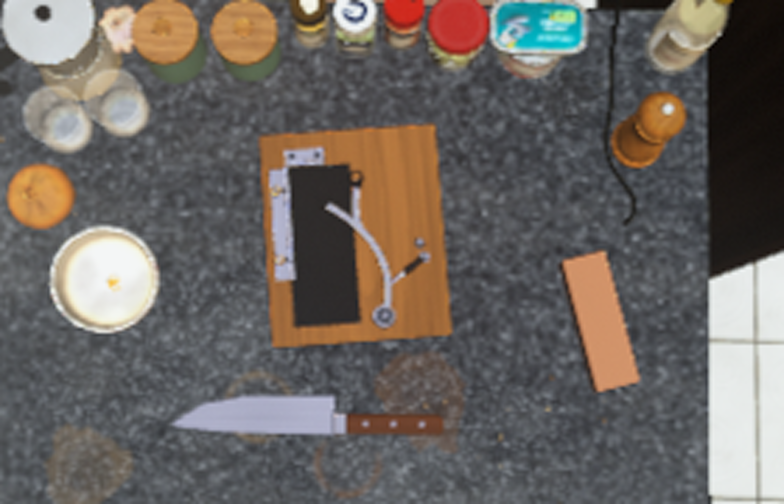

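View pics/side0.png

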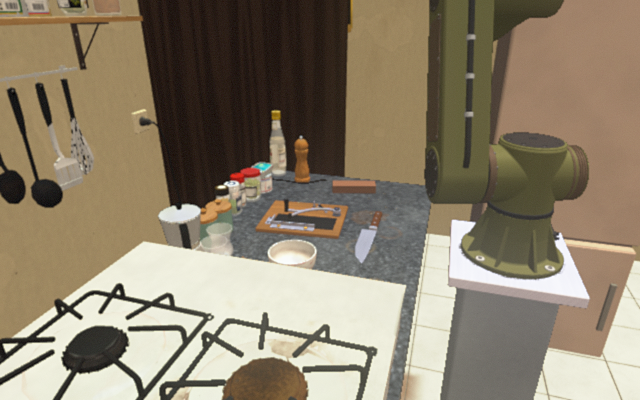

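The top picture shows the holder (full-frame corners about 283,149 to 351,219), the knob at (317,163), the pivot at (327,212), and the stone to the right (corners about 391,193 to 418,236). Next I turn these into world positions and work out the tool axes.

```bash
cat >> h.py <<'E'
from scipy.spatial.transform import Rotation as Ro
def plan(p=None,yaw=None):
    """tool delta (tool axes, m) to world point p, twist deg to make tool x point at yaw (deg, world)"""
    s=readout.read_state(); R=Ro.from_rotvec(s["tool_rot"]).as_matrix()
    print("t",round(s["time_s"],2),"pos",np.round(s["ee_pos"],1),"xyaw",round(np.degrees(np.arctan2(R[1,0],R[0,0])),2),"z",np.round(R[:,2],3),"F",np.round(s["force"],1),"w",round(s["width"]*85.4,1))
    if p is not None: print(" delta tool m",np.round(R.T@(np.array(p)-s["ee_pos"])/1e3,4))
E
python3 - <<'E'
from h import *
f=lambda u,v:(190+u/2.8,100+v/2.8)
for n,uv,z in (("b_fl",(260,138),17),("b_fr",(435,125),17),("b_nr",(452,333),17),("b_nl",(272,347),17),("knob",(356,176),67),("pivot",(384,315),41),("pad",(329,206),36),
 ("s1",(562,261),30),("s2",(606,251),30),("s3",(639,382),30),("s4",(597,391),30)):
    print(n,np.round(atz("top",f(*uv),z),1))
plan((555,-20,330))
c=optics.get_calibration("wrist"); T=np.array(c["world_to_cam"]);R=T[:3,:3];print(c["fx"],c["cx"],c["cy"],-R.T@T[:3,3],"look",-R[2],"right",R[0])
E
```

```text
b_fl [681.6  87.3  17. ]
b_fr [ 702.2 -110.    17. ]
b_nr [ 467.3 -133.4   17. ]
b_nl [446.7  65.3  17. ]
knob [631.6 -22.6  67. ]
pivot [483.5 -57.1  41. ]
pad [603.    6.6  36. ]
s1 [ 549.3 -253.    30. ]
s2 [ 561.8 -301.8   30. ]
s3 [ 418.1 -338.3   30. ]
s4 [ 407.2 -292.2   30. ]
t 0.6 pos [ 199.3 -512.6  199.1] xyaw 21.25 z [ 0. -0. -1.] F [ 0.4 -0.5  0.3] w 85.3
 delta tool m [ 0.51   -0.3302 -0.1309]
314.0403382401698 316.96076086496896 199.43222875553622 [ 262.66821552 -488.3125323   374.05132995] look [-0.2513648  -0.09789747 -0.96292877] right [ 3.62046122e-01 -9.32160146e-01  2.60107452e-04]
```

{"api": "move_arm", "payload": {
  "targets": [
    {"hand": 0.0854, "delta_pos": [0, 0, 0], "twist": 5.25},
    {"hand": 0.0854, "delta_pos": [0, 0, 0], "twist": 5.25},
    {"hand": 0.0854, "delta_pos": [0, 0, 0], "twist": 5.25},
    {"hand": 0.0854, "delta_pos": [0.027, -0.029, 0], "twist": 0},
    {"hand": 0.0854, "delta_pos": [0.027, -0.029, 0], "twist": 0},
    {"hand": 0.0854, "delta_pos": [0.027, -0.029, 0], "twist": 0},
    {"hand": 0.0854, "delta_pos": [0.027, -0.029, 0], "twist": 0},
    {"hand": 0.0854, "delta_pos": [0.027, -0.029, 0], "twist": 0}
  ]
}}

```text
time_s: 1.27
ee_pos: [320.5, -353.8, 199.2]
tool_rot: [3.138, 0.15, 0.0]
force: [0.5, -0.6, 0.4]
width: 1.001
gripper_force: 0.0
```

{"api": "move_arm", "payload": {
  "targets": [
    {"hand": 0.0854, "delta_pos": [0.027, -0.029, 0], "twist": 0},
    {"hand": 0.0854, "delta_pos": [0.027, -0.029, 0], "twist": 0},
    {"hand": 0.0854, "delta_pos": [0.027, -0.029, 0], "twist": 0},
    {"hand": 0.0854, "delta_pos": [0.027, -0.029, 0], "twist": 0},
    {"hand": 0.0854, "delta_pos": [0.027, -0.029, 0], "twist": 0},
    {"hand": 0.0854, "delta_pos": [0.027, -0.029, 0], "twist": 0},
    {"hand": 0.03, "delta_pos": [0.027, -0.029, 0], "twist": 0},
    {"hand": 0.03, "delta_pos": [0.0, 0, 0], "twist": 0}
  ]
}}

```text
time_s: 1.93
ee_pos: [491.1, -130.6, 199.0]
tool_rot: [-3.137, -0.158, -0.001]
force: [0.1, -0.5, -0.8]
width: 0.749
gripper_force: 0.0
```

```bash
python3 - <<'E'
from h import *
plan()
im=save("wrist","w1"); cv2.imwrite("pics/w1v.png",cv2.resize(im[:,:,::-1],(800,500)))
cal=optics.get_calibration("wrist"); import pickle; pickle.dump(cal,open("w1cal.pkl","wb"))
for t,z in (("stone",30),("knob",67),("pivot",41),("pad",36),("end_stop",29),("rail",29),("clip_arm",34)):
    for r in trace("wrist",t)[:2]:
        m=r["region"].astype(np.uint8); x,y,w,h=cv2.boundingRect(m)
        b=cv2.boxPoints(cv2.minAreaRect(cv2.findNonZero(m)))
        print(t,round(r["p"],2),np.round(r["uv"]),(x,y,w,h), np.round(atz("wrist",r["uv"],z,cal),1),[np.round(atz("wrist",q,z,cal)[:2],1).tolist() for q in b])
E
```

```text
t 1.93 pos [ 491.1 -130.6  199. ] xyaw 5.76 z [ 0.001  0.001 -1.   ] F [ 0.1 -0.5 -0.8] w 64.0
stone 0.72 [455. 186.] (425, 125, 58, 133) [ 492.7 -288.4   30. ] [[553.8, -242.0], [561.4, -300.4], [411.5, -341.8], [402.8, -276.2]]
knob 0.87 [223.  75.] (176, 8, 85, 180) [580.4 -38.   67. ] [[613.9, 13.1], [638.1, -30.7], [506.4, -111.5], [475.8, -63.3]]
knob 0.66 [146.  58.] (126, 0, 36, 132) [587.7  32.   67. ] [[631.6, 48.0], [635.4, 29.7], [525.3, 19.2], [520.8, 39.5]]
pivot 0.71 [223.  93.] (119, 0, 197, 196) [565.5 -31.   41. ] [[638.7, 67.7], [657.0, -114.5], [469.4, -133.0], [448.0, 80.8]]
pad 0.72 [184.  47.] (176, 42, 15, 13) [604.9  10.3  36. ] [[604.1, 19.6], [612.1, 11.7], [604.9, 3.0], [596.8, 11.0]]
end_stop 0.6 [168.   2.] (144, 0, 44, 2) [644.7  27.9  29. ] [[644.1, 50.6], [648.2, 9.2], [647.4, 9.2], [643.2, 50.7]]
rail 0.65 [140.  60.] (126, 0, 37, 133) [589.8  57.2  29. ] [[640.4, 70.5], [645.1, 49.3], [520.5, 36.0], [515.0, 59.6]]
clip_arm 0.75 [221.  72.] (176, 9, 84, 175) [586.2 -26.5  34. ] [[617.6, 27.2], [644.9, -20.7], [503.6, -110.8], [469.3, -58.4]]
```

View pics/w1v.png

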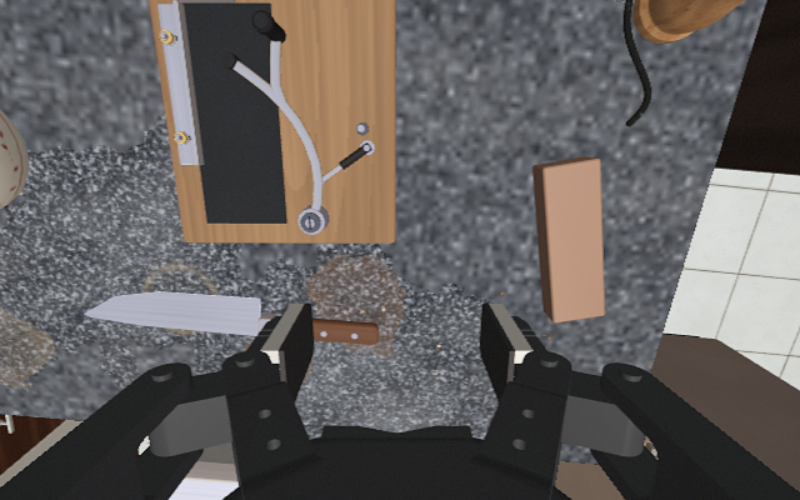

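The wrist picture shows, at 1.25 times scale, the knob top at (263,21), the pivot at (312,219), the pad at (234,62) and the stone's top face from (544,166) to (605,317). Everything is as the networks report it.

```bash
python3 - <<'E'
from h import *; import pickle
cal=pickle.load(open("w1cal.pkl","rb"))
for n,uv,z in (("knob",(263,21),67),("pivot",(312,219),41),("pad",(234,61),36),("s1",(544,166),30),("s2",(600,158),30),("s3",(605,317),30),("s4",(554,321),30),("bnr",(396,242),17),("bnl",(185,242),17),("bed nr",(287,222),19),("bed nl",(207,223),19),("railtop f",(181,4),29),("railtop n",(194,164),29),("endstopface",(265,4),29)):
    print(n,np.round(atz("wrist",(uv[0]/1.25,uv[1]/1.25),z,cal),1))
plan((633,-22,120))
E
```

```text
knob [627.3 -25.9  67. ]
pivot [484.4 -60.7  41. ]
pad [603.8   6.7  36. ]
s1 [ 548.1 -254.8   30. ]
s2 [ 559.5 -301.1   30. ]
s3 [ 414.6 -341.2   30. ]
s4 [ 405.6 -293.6   30. ]
bnr [ 465.  -135.4   17. ]
bnl [445.2  61.8  17. ]
bed nr [474.4 -33.6  19. ]
bed nl [466.1  39.7  19. ]
railtop f [641.4  50.   29. ]
railtop n [519.7  44.6  29. ]
endstopface [647.9 -14.9  29. ]
t 2.33 pos [ 488.1 -136.1  199.2] xyaw 5.4 z [ 0. -0. -1.] F [-0.   0.2 -0.4] w 29.7
 delta tool m [ 0.155  -0.1     0.0792]
```

{"api": "move_arm", "payload": {
  "targets": [
    {"hand": 0.045, "delta_pos": [0.0306, -0.0196, 0.014], "twist": 0},
    {"hand": 0.045, "delta_pos": [0.0306, -0.0196, 0.014], "twist": 0},
    {"hand": 0.045, "delta_pos": [0.0306, -0.0196, 0.014], "twist": 0},
    {"hand": 0.045, "delta_pos": [0.0306, -0.0196, 0.014], "twist": 0},
    {"hand": 0.045, "delta_pos": [0.0306, -0.0196, 0.014], "twist": 0},
    {"hand": 0.045, "delta_pos": [0, 0, 0.01], "twist": 0},
    {"hand": 0.045, "delta_pos": [0, 0, 0], "twist": 0},
    {"hand": 0.045, "delta_pos": [0, 0, 0], "twist": 0}
  ]
}}

```text
time_s: 3.0
ee_pos: [630.8, -23.8, 118.8]
tool_rot: [-3.138, -0.15, 0.002]
force: [1.3, -0.5, 1.3]
width: 0.527
gripper_force: 0.0
```

```bash
python3 - <<'E'
from h import *
plan((631,-24,43))
im=save("wrist","w2"); cal=optics.get_calibration("wrist")
for r in trace("wrist","knob")[:2]:
    m=r["region"].astype(np.uint8);print(r["p"],r["uv"],cv2.boundingRect(m))
print(proj("wrist",(631,-22,67),cal))
cv2.imwrite("pics/w2v.png",im[:,:,::-1])
E
```

```text
t 3.0 pos [630.8 -23.8 118.8] xyaw 5.46 z [-0.001 -0.    -1.   ] F [ 1.3 -0.5  1.3] w 45.0
 delta tool m [0.0003 0.0002 0.0758]
0.8 [315.1, 241.4] (263, 186, 84, 159)
[313.58902396 204.57675448]
```

View pics/w2v.png

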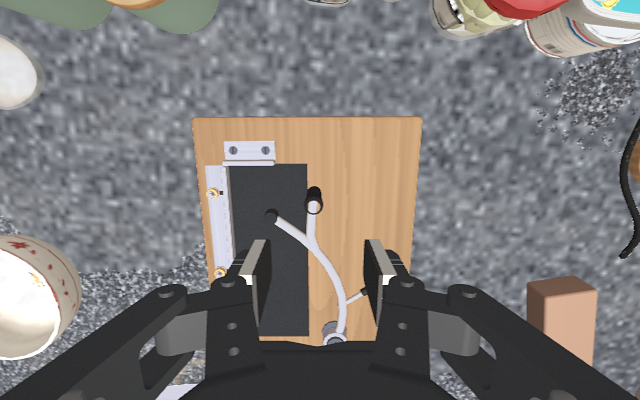

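The knob's top is at about (314,193) between the fingers, the end stop face is at row 164 and the board's far corners are at (193,117) and (421,117).

```bash
python3 - <<'E'
from h import *
for n,uv,z in (("knob",(314,194),67),("pad",(271,214),33),("es L",(224,164),29),("es R",(275,164),29),("bfl",(193,117),17),("bfr",(421,117),17),("bed fr",(307,164),19),("bed nr",(309,336),19),("rail top f",(231,166),29),("railtop n",(234,268),29)):
    print(n,np.round(atz("wrist",uv,z),1))
E
```

```text
knob [639.4 -21.7  67. ]
pad [608.9  13.8  33. ]
es L [648.6  56.7  29. ]
es R [652.7  13.3  29. ]
bfl [684.6  87.1  17. ]
bfr [ 702.9 -107.6   17. ]
bed fr [653.7 -13.7  19. ]
bed nr [474.5 -31.2  19. ]
rail top f [647.5  50.7  29. ]
railtop n [551.1  45.9  29. ]
```

{"api": "move_arm", "payload": {
  "targets": [
    {"hand": 0.045, "delta_pos": [0, 0, 0.025], "twist": 0},
    {"hand": 0.045, "delta_pos": [0, 0, 0.025], "twist": 0},
    {"hand": 0.045, "delta_pos": [0, 0, 0.015], "twist": 0},
    {"hand": 0.045, "delta_pos": [0, 0, 0.01], "twist": 0},
    {"hand": 0.0, "delta_pos": [0, 0, 0], "twist": 0},
    {"hand": 0.0, "delta_pos": [0, 0, 0], "twist": 0},
    {"hand": 0.0, "delta_pos": [0, 0, 0], "twist": 0},
    {"hand": 0.0, "delta_pos": [0, 0, 0], "twist": 0}
  ],
  "squeeze": 25
}}

```text
time_s: 3.77
ee_pos: [632.1, -23.2, 45.7]
tool_rot: [3.138, 0.15, 0.004]
force: [0.6, -0.5, 0.0]
width: -0.003
gripper_force: 0.0
```

{"api": "move_arm", "payload": {
  "targets": [
    {"hand": 0.0, "delta_pos": [0, 0, 0], "twist": 0},
    {"hand": 0.0, "delta_pos": [0, 0, 0], "twist": 0},
    {"hand": 0.0, "delta_pos": [0, 0, 0], "twist": 0}
  ]
}}

```text
time_s: 4.02
ee_pos: [631.5, -22.9, 44.5]
tool_rot: [3.138, 0.151, 0.001]
force: [0.4, 0.3, 0.2]
width: -0.0
gripper_force: 0.0
```

```bash
python3 - <<'E'
from h import *
im=save("wrist","w3"); plan()
a=cv2.resize(im[120:380,180:460,::-1],(640,594)); cv2.imwrite("pics/w3v.png",a)
E
```

```text
t 4.07 pos [631.5 -23.   44.3] xyaw 5.5 z [ 0. -0. -1.] F [-0.1 -0.4  0.3] w -0.0
```

View pics/w3v.png

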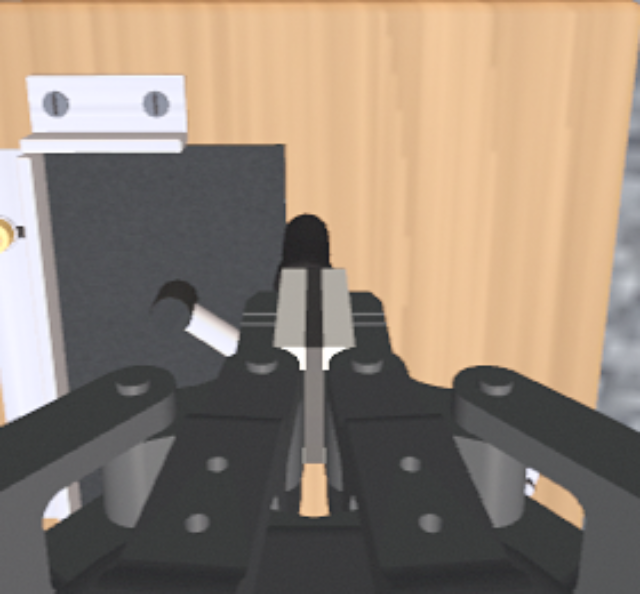

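The fingers closed on nothing. The knob stands just beyond them, with its foot at crop (307,215). I compute where from the foot.

```bash
python3 - <<'E'
from h import *
for z in (34,67): print(z,np.round(atz("wrist",(180+307/2.286,120+215/2.285),z),1))
plan()
im=cv2.imread("pics/w2.png"); cv2.imwrite("pics/w2c.png",cv2.resize(im[150:270,240:400],(800,600),interpolation=cv2.INTER_CUBIC))
E
```

```text
34 [638.  -21.1  34. ]
67 [648.9 -20.4  67. ]
t 4.07 pos [631.5 -23.   44.3] xyaw 5.5 z [ 0. -0. -1.] F [-0.1 -0.4  0.3] w -0.0
```

View pics/w2c.png

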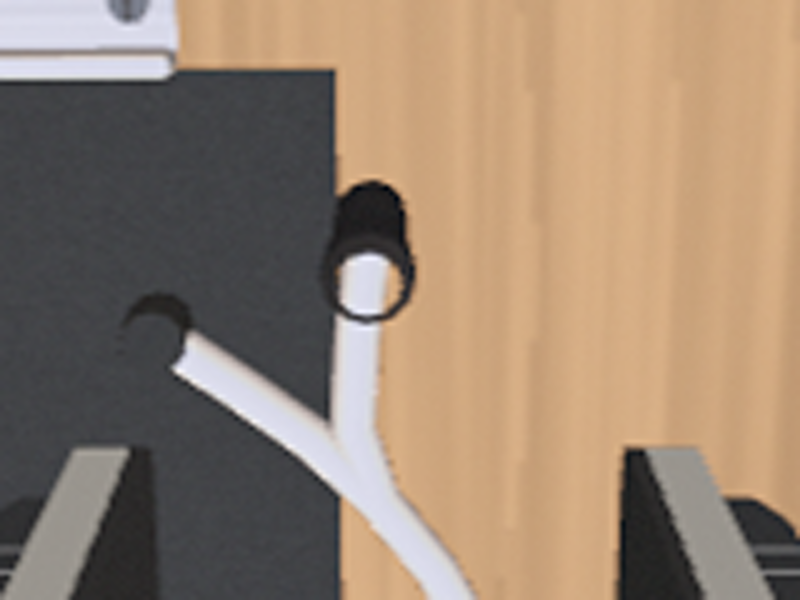

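```bash
python3 - <<'E'
from h import *
c=lambda p:np.round((proj("wrist",p)-[180,120])*2.286)
for p in ((642.5,-23,44.3),(642.5,-23,63),(638,-21,34),(638,-21,67),(631,-22,67),(624,-22,67)): print(p,c(p))
T=np.array(optics.get_calibration("wrist")["world_to_cam"]); print(-T[:3,:3].T@T[:3,3]); print(readout.read_state())
for r in trace("wrist","knob")[:3]: print(r["p"],r["uv"])
s0=optics.camera("top"); 
for t in ("knob","clip_arm","pad"):
  for r in trace("top",t)[:1]: print(t,r["p"],r["uv"])
E
```

```text
(642.5, -23, 44.3) [316. 212.]
(642.5, -23, 63) [316. 237.]
(638, -21, 34) [306. 215.]
(638, -21, 67) [305. 261.]
(631, -22, 67) [307. 289.]
(624, -22, 67) [304. 317.]
[699.12826365 -16.88137895 219.3118946 ]
{'time_s': 4.0667, 'qpos': array([-9.42894680e-02,  6.35166142e-01,  1.41143243e+00,  1.94538875e-05,
        1.09465386e+00,  1.38050375e+00]), 'dq': array([ 7.71121346e-04,  4.08105117e-03,  7.50619985e-04,  2.09463958e-05,
       -1.15906783e-04,  9.44999303e-05]), 'joint_torque': array([-1.67030393e-02, -6.90004134e+01, -3.24772561e+01, -2.09940686e-04,
        2.98173851e-03, -2.79152218e-04]), 'ee_pos': array([631.48092586, -22.95097133,  44.33441721]), 'tool_rot': array([3.13794353e+00, 1.50727947e-01, 5.32866650e-04]), 'force': array([-0.12318371, -0.41070112,  0.34701035]), 'torque': array([ 0.00396825,  0.00707   , -0.00407038]), 'gripper_force': 0.0, 'width': -0.0004327431526726215}
0.64 [271.4, 260.0]
```

The picture puts the fingertips at crop row 268, but the stated TCP projects to row 212. I check their true height in the side camera.

```bash
python3 - <<'E'
from h import *
im=optics.camera("side")[:,:,::-1].copy()
P=[proj("side",p) for p in ((631.5,-23,44.3),(631,-22,67),(631,-22,34),(648,58,29))]; print(np.round(P,1))
u,v=P[0].astype(int); x0,y0=u-60,v-55
k=8; a=cv2.resize(im[y0:y0+75,x0:x0+100],None,fx=k,fy=k,interpolation=cv2.INTER_CUBIC)
for p,col in zip(P,((0,0,255),(0,255,0),(255,0,0),(0,255,255))): cv2.circle(a,tuple(int(q) for q in (p-[x0,y0]+.5)*k),4,col,1)
cv2.imwrite("pics/s3.png",a)
E
```

```text
[[286.1 205.2]
 [285.9 198.5]
 [286.3 208.5]
 [270.8 220.7]]
```

View pics/s3.png

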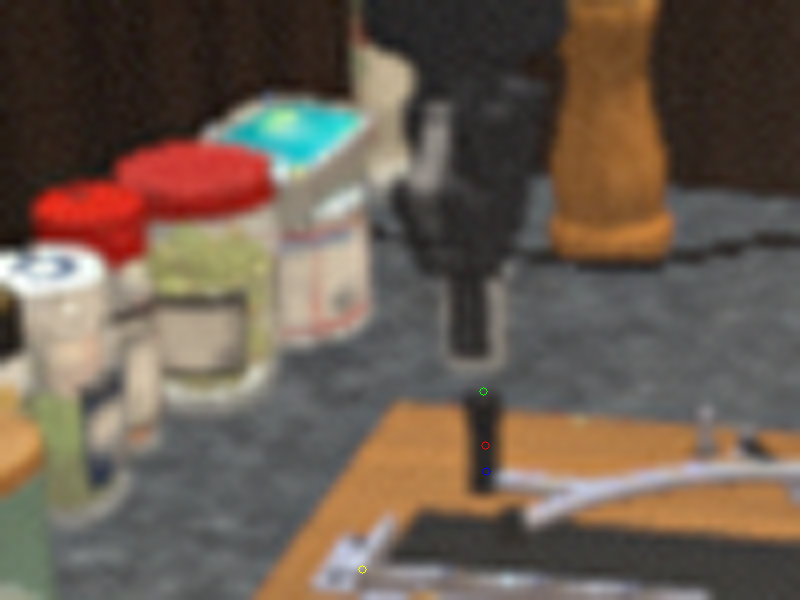

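The side picture shows the shut fingertips at crop row 365, well above the knob's top at row 395. The true tips are about 33 mm higher than the stated TCP. I open and go down in small steps, watching the force.

{"api": "move_arm", "payload": {
  "targets": [
    {"hand": 0.045, "delta_pos": [0, 0, 0], "twist": 0},
    {"hand": 0.045, "delta_pos": [0, 0, 0], "twist": 0},
    {"hand": 0.045, "delta_pos": [0, 0, 0], "twist": 0},
    {"hand": 0.045, "delta_pos": [0, 0, 0.006], "twist": 0},
    {"hand": 0.045, "delta_pos": [0, 0, 0.006], "twist": 0},
    {"hand": 0.045, "delta_pos": [0, 0, 0.005], "twist": 0},
    {"hand": 0.045, "delta_pos": [0, 0, 0.004], "twist": 0},
    {"hand": 0.045, "delta_pos": [0, 0, 0], "twist": 0}
  ]
}}

```text
time_s: 5.03
ee_pos: [630.8, -22.9, 21.7]
tool_rot: [-3.138, -0.151, 0.003]
force: [0.4, -0.5, 0.1]
width: 0.528
gripper_force: 0.0
```

{"api": "move_arm", "payload": {
  "targets": [
    {"hand": 0.0, "delta_pos": [0, 0, 0], "twist": 0},
    {"hand": 0.0, "delta_pos": [0, 0, 0], "twist": 0},
    {"hand": 0.0, "delta_pos": [0, 0, 0], "twist": 0},
    {"hand": 0.0, "delta_pos": [0, 0, 0], "twist": 0},
    {"hand": 0.0, "delta_pos": [0, 0, 0], "twist": 0},
    {"hand": 0.0, "delta_pos": [0, 0, 0], "twist": 0}
  ],
  "squeeze": 25
}}

```text
time_s: 5.53
ee_pos: [631.6, -22.1, 23.5]
tool_rot: [-3.137, -0.151, -0.001]
force: [0.1, 6.7, 1.4]
width: 0.146
gripper_force: 24.4
```

{"api": "move_arm", "payload": {
  "targets": [
    {"hand": 0.0, "delta_pos": [0.0008, 0.0065, 0], "twist": 2.5},
    {"hand": 0.0, "delta_pos": [0.0008, 0.0065, 0], "twist": 2.5},
    {"hand": 0.0, "delta_pos": [0.0008, 0.0065, 0], "twist": 2.5},
    {"hand": 0.0, "delta_pos": [0.0008, 0.0065, 0], "twist": 2.5},
    {"hand": 0.0, "delta_pos": [0, 0, 0], "twist": 0}
  ]
}}

```text
time_s: 5.95
ee_pos: [635.2, -49.2, 23.4]
tool_rot: [-3.138, 0.128, 0.001]
force: [-3.6, 4.3, 3.0]
width: 0.146
gripper_force: 24.6
```

```bash
python3 - <<'E'
from h import *
plan()
s=readout.read_state();d=s["ee_pos"][:2]-[484,-57];print(np.hypot(*d),np.degrees(np.arctan2(d[1],d[0])),s["gripper_force"])
E
```

```text
t 5.95 pos [635.2 -49.2  23.4] xyaw -4.66 z [-0.     0.001 -1.   ] F [-3.6  4.3  3. ] w 12.4
151.41534163877878 2.9615408109756296 24.56755220890045
```

{"api": "move_arm", "payload": {
  "targets": [
    {"hand": 0.0, "delta_pos": [0.0007, 0.0065, 0], "twist": 2.5},
    {"hand": 0.0, "delta_pos": [0.0007, 0.0065, 0], "twist": 2.5},
    {"hand": 0.0, "delta_pos": [0.0007, 0.0065, 0], "twist": 2.5},
    {"hand": 0.0, "delta_pos": [0.0007, 0.0065, 0], "twist": 2.5},
    {"hand": 0.0, "delta_pos": [0.0007, 0.0065, 0], "twist": 2.5},
    {"hand": 0.0, "delta_pos": [0.0007, 0.0065, 0], "twist": 2.5},
    {"hand": 0.0, "delta_pos": [0.0007, 0.0065, 0], "twist": 2.5},
    {"hand": 0.0, "delta_pos": [0, 0, 0], "twist": 0}
  ]
}}

```text
time_s: 6.62
ee_pos: [630.2, -95.0, 23.4]
tool_rot: [3.083, -0.603, -0.001]
force: [-5.4, 2.1, 4.3]
width: 0.138
gripper_force: 24.6
```

{"api": "move_arm", "payload": {
  "targets": [
    {"hand": 0.0, "delta_pos": [0.0007, 0.0065, 0], "twist": 2.5},
    {"hand": 0.0, "delta_pos": [0.0003, 0.003, 0], "twist": 1.2},
    {"hand": 0.0, "delta_pos": [0, 0, 0], "twist": 0}
  ]
}}

```text
time_s: 6.87
ee_pos: [627.5, -103.9, 23.4]
tool_rot: [3.062, -0.7, -0.001]
force: [-5.9, 0.2, 4.0]
width: 0.144
gripper_force: 24.7
```

```bash
python3 - <<'E'
from h import *
plan()
s=readout.read_state();d=s["ee_pos"][:2]-[484,-57];print(np.hypot(*d),np.degrees(np.arctan2(d[1],d[0])),s["gripper_force"])
E
```

```text
t 6.87 pos [ 627.5 -103.9   23.4] xyaw -25.75 z [-0.001 -0.    -1.   ] F [-5.9  0.2  4. ] w 12.3
150.96894187263246 -18.08703447248522 24.66387391090393
```

{"api": "move_arm", "payload": {
  "targets": [
    {"hand": 0.0, "delta_pos": [0.0003, 0.003, 0], "twist": 1.2},
    {"hand": 0.0, "delta_pos": [0, 0, 0], "twist": 0},
    {"hand": 0.02, "delta_pos": [0, 0, 0], "twist": 0},
    {"hand": 0.03, "delta_pos": [0, 0, 0], "twist": 0},
    {"hand": 0.04, "delta_pos": [0, 0, 0], "twist": 0},
    {"hand": 0.05, "delta_pos": [0, 0, 0], "twist": 0},
    {"hand": 0.05, "delta_pos": [0, 0, -0.02], "twist": 0},
    {"hand": 0.05, "delta_pos": [0, 0, -0.03], "twist": 0}
  ]
}}

```text
time_s: 7.53
ee_pos: [625.4, -105.8, 70.8]
tool_rot: [3.055, -0.731, -0.008]
force: [0.2, 0.4, 0.5]
width: 0.587
gripper_force: 0.0
```

{"api": "move_arm", "payload": {
  "targets": [
    {"hand": 0.0854, "delta_pos": [0, 0, -0.03], "twist": 0},
    {"hand": 0.0854, "delta_pos": [0, 0, -0.03], "twist": 0},
    {"hand": 0.0854, "delta_pos": [0, 0, 0], "twist": 0}
  ]
}}

```text
time_s: 7.78
ee_pos: [629.3, -106.6, 139.8]
tool_rot: [-3.055, 0.731, -0.015]
force: [1.2, -0.1, 1.1]
width: 0.977
gripper_force: 0.0
```

```bash
python3 - <<'E'
from h import *
plan((484,-296,130))
cal=optics.get_calibration("wrist"); im=save("wrist","w4")
print("knob pred .58 ring",proj("wrist",(484+151*np.cos(np.radians(13.2-33.2)),-57+151*np.sin(np.radians(13.2-33.2)),67),cal))
for r in trace("wrist","knob")[:2]: print(r["p"],r["uv"],cv2.boundingRect(r["region"].astype(np.uint8)))
top=save("top","t4")
for t in("knob","clip_arm","pad"):
  for r in trace("top",t)[:1]: print(t,r["p"],r["uv"],cv2.boundingRect(r["region"].astype(np.uint8)))
E
```

```text
t 7.78 pos [ 629.3 -106.6  139.8] xyaw -26.89 z [ 0.009 -0.002 -1.   ] F [ 1.2 -0.1  1.1] w 83.4
 delta tool m [-0.044   0.2347  0.0088]
knob pred .58 ring [320.59355051 201.48631305]
0.72 [320.5, 240.8] (273, 185, 76, 156)
pad 0.54 [297.4, 154.7] (291, 154, 13, 6)
```

{"api": "move_arm", "payload": {
  "targets": [
    {"hand": 0.0854, "delta_pos": [0, 0, 0], "twist": -7},
    {"hand": 0.0854, "delta_pos": [0, 0, 0], "twist": -7},
    {"hand": 0.0854, "delta_pos": [0, 0, 0], "twist": -7},
    {"hand": 0.0854, "delta_pos": [0, 0, 0], "twist": -7},
    {"hand": 0.0854, "delta_pos": [0, 0, 0], "twist": -7},
    {"hand": 0.0854, "delta_pos": [0, 0, 0], "twist": -6.8},
    {"hand": 0.0854, "delta_pos": [-0.031, 0.0244, 0], "twist": 0},
    {"hand": 0.0854, "delta_pos": [-0.031, 0.0244, 0], "twist": 0}
  ]
}}

```text
time_s: 8.75
ee_pos: [579.0, -168.6, 131.6]
tool_rot: [-3.113, -0.413, 0.003]
force: [0.6, -1.6, 0.5]
width: 0.995
gripper_force: 0.0
```

{"api": "move_arm", "payload": {
  "targets": [
    {"hand": 0.0854, "delta_pos": [-0.031, 0.0244, 0], "twist": 0},
    {"hand": 0.0854, "delta_pos": [-0.031, 0.0244, 0], "twist": 0},
    {"hand": 0.0854, "delta_pos": [-0.031, 0.0244, 0], "twist": 0},
    {"hand": 0.0854, "delta_pos": [-0.031, 0.0244, 0], "twist": 0},
    {"hand": 0.0854, "delta_pos": [0, 0, 0.02], "twist": 0},
    {"hand": 0.0854, "delta_pos": [0, 0, 0.02], "twist": 0},
    {"hand": 0.0854, "delta_pos": [0, 0, 0], "twist": 0},
    {"hand": 0.0854, "delta_pos": [0, 0, 0], "twist": 0}
  ]
}}

```text
time_s: 9.42
ee_pos: [484.3, -295.1, 92.2]
tool_rot: [-3.113, -0.407, 0.003]
force: [0.2, 0.2, 1.3]
width: 0.997
gripper_force: 0.0
```

```bash
python3 - <<'E'
from h import *
plan((484,-295,-26))
im=save("wrist","w5"); cal=optics.get_calibration("wrist")
for r in trace("wrist","stone")[:1]:
    m=r["region"].astype(np.uint8); print(r["p"],r["uv"],cv2.boundingRect(m))
c=[(484+a*.9664+b*.2571,-295+a*.2571-b*.9664,30) for a,b in((75,-25),(75,25),(-75,25),(-75,-25))]
im=im[:,:,::-1].copy()
for p in c:
    q=proj("wrist",p,cal);print(np.round(q)); cv2.circle(im,tuple(int(x) for x in q),3,(0,0,255),1)
cv2.imwrite("pics/w5v.png",im)
E
```

```text
t 9.42 pos [ 484.3 -295.1   92.2] xyaw 14.9 z [-0.002  0.002 -1.   ] F [0.2 0.2 1.3] w 85.1
 delta tool m [-1.000e-04  1.000e-04  1.182e-01]
0.62 [316.4, 186.6] (281, 102, 69, 185)
[281. 103.]
[350. 103.]
[345. 286.]
[287. 286.]
```

View pics/w5v.png

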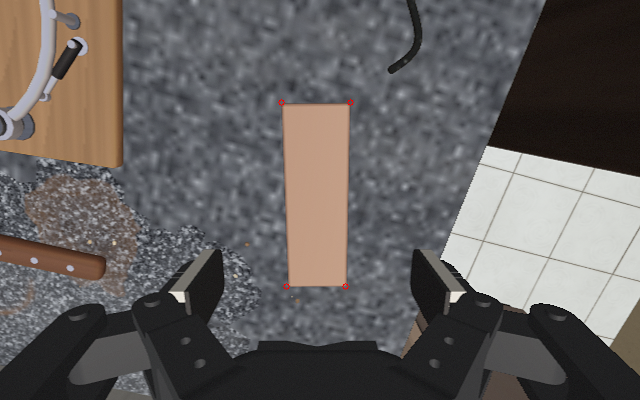

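The projected corners match the stone. I go down on it in steps.

{"api": "move_arm", "payload": {
  "targets": [
    {"hand": 0.0854, "delta_pos": [0, 0, 0.03], "twist": 0},
    {"hand": 0.0854, "delta_pos": [0, 0, 0.03], "twist": 0},
    {"hand": 0.0854, "delta_pos": [0, 0, 0.02], "twist": 0},
    {"hand": 0.0854, "delta_pos": [0, 0, 0.015], "twist": 0},
    {"hand": 0.0854, "delta_pos": [0, 0, 0.008], "twist": 0},
    {"hand": 0.0854, "delta_pos": [0, 0, 0.004], "twist": 0},
    {"hand": 0.0854, "delta_pos": [0, 0, 0], "twist": 0}
  ]
}}

```text
time_s: 10.1
ee_pos: [485.2, -295.4, -13.6]
tool_rot: [3.115, 0.408, 0.0]
force: [-0.2, 0.3, 0.2]
width: 1.001
gripper_force: 0.0
```

{"api": "move_arm", "payload": {
  "targets": [
    {"hand": 0.0854, "delta_pos": [0, 0, 0.005], "twist": 0},
    {"hand": 0.0854, "delta_pos": [0, 0, 0.005], "twist": 0},
    {"hand": 0.0854, "delta_pos": [0, 0, 0], "twist": 0}
  ]
}}

```text
time_s: 10.35
ee_pos: [484.7, -295.4, -24.2]
tool_rot: [-3.115, -0.407, 0.0]
force: [0.1, 0.1, -0.2]
width: 0.995
gripper_force: 0.0
```

{"api": "move_arm", "payload": {
  "targets": [
    {"hand": 0.03, "delta_pos": [0, 0, 0], "twist": 0},
    {"hand": 0.03, "delta_pos": [0, 0, 0], "twist": 0},
    {"hand": 0.03, "delta_pos": [0, 0, 0], "twist": 0},
    {"hand": 0.03, "delta_pos": [0, 0, 0], "twist": 0},
    {"hand": 0.03, "delta_pos": [0, 0, 0], "twist": 0},
    {"hand": 0.03, "delta_pos": [0, 0, 0], "twist": 0}
  ],
  "squeeze": 40
}}

```text
time_s: 10.85
ee_pos: [485.0, -295.6, -23.4]
tool_rot: [3.115, 0.407, 0.001]
force: [-2.0, 1.2, 5.5]
width: 0.577
gripper_force: 43.5
```

{"api": "move_arm", "payload": {
  "targets": [
    {"hand": 0.03, "delta_pos": [0, 0, 0], "twist": 0},
    {"hand": 0.03, "delta_pos": [0, 0, -0.01], "twist": 0},
    {"hand": 0.03, "delta_pos": [0, 0, -0.025], "twist": 0},
    {"hand": 0.03, "delta_pos": [0, 0, -0.03], "twist": 0},
    {"hand": 0.03, "delta_pos": [0, 0, -0.03], "twist": 0},
    {"hand": 0.03, "delta_pos": [0, 0, 0], "twist": 0},
    {"hand": 0.03, "delta_pos": [0, 0, 0], "twist": 0}
  ],
  "squeeze": 60
}}

```text
time_s: 11.43
ee_pos: [485.2, -295.7, 72.3]
tool_rot: [3.114, 0.407, 0.003]
force: [-0.1, 1.1, -6.4]
width: 0.568
gripper_force: 64.9
```

```bash
python3 - <<'E'
from h import *
plan()
im=save("wrist","w6"); cal=optics.get_calibration("wrist"); s=readout.read_state()
for r in trace("wrist","stone")[:1]:
    m=r["region"].astype(np.uint8); print(r["p"],cv2.boundingRect(m),cv2.boxPoints(cv2.minAreaRect(cv2.findNonZero(m))).round())
dz=s["ee_pos"][2]+23.4; x,y=s["ee_pos"][:2]
for a,b in((75,-25),(75,25)): print(proj("wrist",(x+a*.9664+b*.2571,y+a*.2571-b*.9664,30+dz),cal).round(1))
im=im[80:320,200:440,::-1]; cv2.imwrite("pics/w6v.png",cv2.resize(im,(600,600)))
E
```

```text
t 11.43 pos [ 485.2 -295.7   72.3] xyaw 14.89 z [ 0.002 -0.001 -1.   ] F [-0.1  1.1 -6.4] w 48.5
0.81 (250, 96, 132, 250) [[248. 344.]
 [250.  96.]
 [381.  97.]
 [379. 346.]]
[247.6  91.5]
[384.   91.5]
```

View pics/w6v.png

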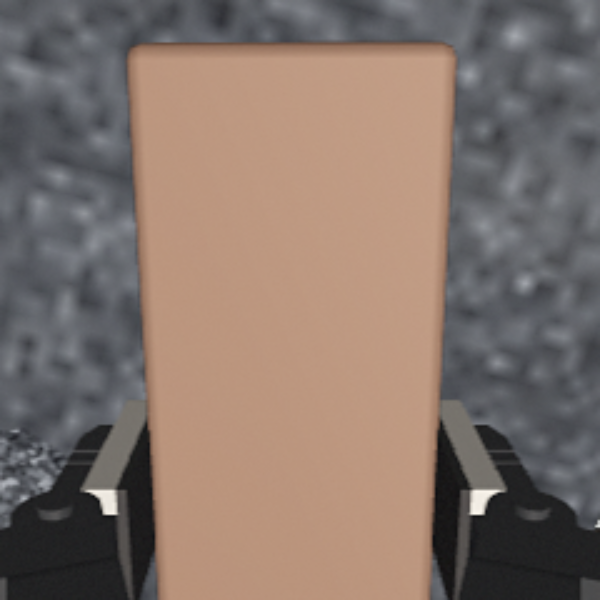

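The stone is held squarely, gripped at mid-length with its far edge at full-frame row about 97. I carry it over the bed, a little short of both stops.

{"api": "move_arm", "payload": {
  "targets": [
    {"hand": 0.03, "delta_pos": [0, 0, 0], "twist": 4.75},
    {"hand": 0.03, "delta_pos": [0, 0, 0], "twist": 4.7},
    {"hand": 0.03, "delta_pos": [0.0136, -0.0367, 0], "twist": 0},
    {"hand": 0.03, "delta_pos": [0.0136, -0.0367, 0], "twist": 0},
    {"hand": 0.03, "delta_pos": [0.0136, -0.0367, 0], "twist": 0},
    {"hand": 0.03, "delta_pos": [0.0136, -0.0367, 0], "twist": 0},
    {"hand": 0.03, "delta_pos": [0.0136, -0.0367, 0], "twist": 0},
    {"hand": 0.03, "delta_pos": [0.0136, -0.0367, 0], "twist": 0}
  ]
}}

```text
time_s: 12.2
ee_pos: [544.3, -66.5, 69.3]
tool_rot: [-3.137, -0.149, 0.005]
force: [1.5, -0.9, -4.9]
width: 0.569
gripper_force: 65.0
```

{"api": "move_arm", "payload": {
  "targets": [
    {"hand": 0.03, "delta_pos": [0.0136, -0.0367, 0], "twist": 0},
    {"hand": 0.03, "delta_pos": [0.0136, -0.0367, 0], "twist": 0},
    {"hand": 0.03, "delta_pos": [0, 0, 0], "twist": 0},
    {"hand": 0.03, "delta_pos": [0, 0, 0], "twist": 0},
    {"hand": 0.03, "delta_pos": [0, 0, 0], "twist": 0}
  ]
}}

```text
time_s: 12.62
ee_pos: [564.4, 7.1, 69.6]
tool_rot: [-3.138, -0.15, 0.004]
force: [0.5, -1.2, -4.2]
width: 0.567
gripper_force: 65.3
```

```bash
python3 - <<'E'
from h import *
plan((566,7,10))
im=save("wrist","w7"); cal=optics.get_calibration("wrist")
for t in("stone","end_stop","rail"):
  for r in trace("wrist",t)[:1]:
    m=r["region"].astype(np.uint8); print(t,r["p"],cv2.boundingRect(m),cv2.boxPoints(cv2.minAreaRect(cv2.findNonZero(m))).round().tolist())
cv2.imwrite("pics/w7v.png",cv2.resize(im[40:340,150:450,::-1],(600,600)))
E
```

```text
t 12.62 pos [564.4   7.1  69.6] xyaw 5.48 z [-0.003 -0.    -1.   ] F [ 0.5 -1.2 -4.2] w 48.4
 delta tool m [0.0017 0.0003 0.0596]
stone 0.82 (250, 97, 133, 249) [[250.0, 97.0], [382.0, 97.0], [382.0, 345.0], [250.0, 345.0]]
end_stop 0.73 (249, 50, 68, 33) [[249.0, 50.0], [316.0, 50.0], [316.0, 82.0], [249.0, 82.0]]
rail 0.97 (225, 83, 32, 166) [[225.0, 83.0], [255.0, 83.0], [256.0, 248.0], [226.0, 248.0]]
```

View pics/w7v.png

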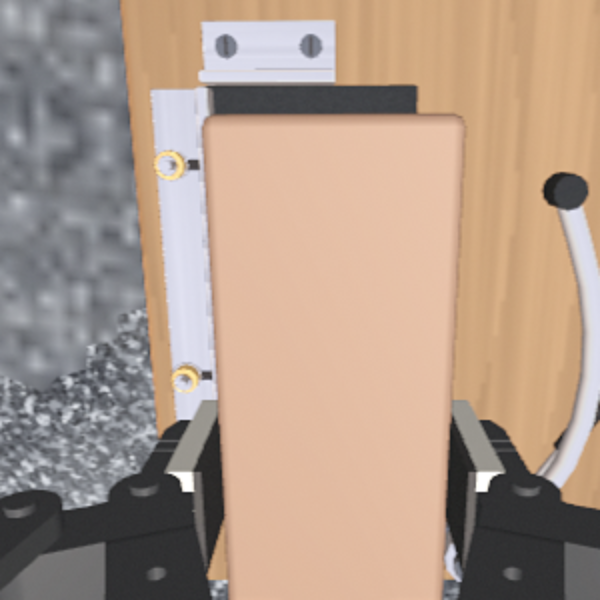

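The stone hovers square over the bed: its far edge is at crop row 115, the end stop face at row 83, the long edge just to the left at columns 205–213, and the open arm is clear at right. I compute the gaps.

```bash
python3 - <<'E'
from h import *
ps=np.radians(5.45);ex=np.array([np.cos(ps),np.sin(ps)]);ey=np.array([-ex[1],ex[0]])
s=readout.read_state();t=s["ee_pos"][:2]
for n,uv,z in (("es",(250,82),29),("es",(316,82),29),("esb",(290,82),19),("edge far",(254,86),29),("edge near",(257,190),29),("bed right",(358,84),19),("stone fl",(252,98),93+29),("stone fr",(381,98),93+29)):
    p=atz("wrist",uv,z)[:2]; d=p-t; print(n,np.round([d@ex,d@ey],1))
E
```

```text
es [86.4 42.8]
es [86.3 -0. ]
esb [87.2 17.6]
edge far [84.  40.3]
edge near [14.3 42.1]
bed right [ 85.9 -28.5]
stone fl [72.9 23.7]
stone fr [ 72.8 -24.6]
```

{"api": "move_arm", "payload": {
  "targets": [
    {"hand": 0.03, "delta_pos": [0, 0, 0.03], "twist": 0},
    {"hand": 0.03, "delta_pos": [0, 0, 0.02], "twist": 0},
    {"hand": 0.03, "delta_pos": [0, 0, 0.01], "twist": 0},
    {"hand": 0.03, "delta_pos": [0, 0, 0.006], "twist": 0},
    {"hand": 0.03, "delta_pos": [0, 0, 0.002], "twist": 0},
    {"hand": 0.03, "delta_pos": [0, 0, 0], "twist": 0},
    {"hand": 0.03, "delta_pos": [0, 0, 0], "twist": 0}
  ]
}}

```text
time_s: 13.4
ee_pos: [565.9, 7.0, 4.1]
tool_rot: [3.138, 0.149, 0.002]
force: [-0.2, 0.0, -5.3]
width: 0.568
gripper_force: 65.1
```

{"api": "move_arm", "payload": {
  "targets": [
    {"hand": 0.03, "delta_pos": [0, 0, 0.0015], "twist": 0},
    {"hand": 0.03, "delta_pos": [0, 0, 0.0015], "twist": 0},
    {"hand": 0.03, "delta_pos": [0, 0, 0], "twist": 0}
  ]
}}

```text
time_s: 13.65
ee_pos: [565.3, 7.2, 0.2]
tool_rot: [3.138, 0.149, 0.0]
force: [0.5, -0.2, -4.8]
width: 0.569
gripper_force: 65.2
```

{"api": "move_arm", "payload": {
  "targets": [
    {"hand": 0.03, "delta_pos": [0, 0, 0.0015], "twist": 0},
    {"hand": 0.03, "delta_pos": [0, 0, 0.0015], "twist": 0},
    {"hand": 0.03, "delta_pos": [0, 0, 0], "twist": 0}
  ]
}}

```text
time_s: 13.9
ee_pos: [565.1, 7.1, -3.2]
tool_rot: [-3.138, -0.149, 0.001]
force: [-0.6, -0.9, -6.0]
width: 0.571
gripper_force: 65.2
```

{"api": "move_arm", "payload": {
  "targets": [
    {"hand": 0.03, "delta_pos": [0, 0, 0.001], "twist": 0},
    {"hand": 0.03, "delta_pos": [0, 0, 0], "twist": 0}
  ]
}}

```text
time_s: 14.07
ee_pos: [565.2, 7.2, -4.1]
tool_rot: [-3.138, -0.149, 0.0]
force: [0.3, 0.0, -6.0]
width: 0.57
gripper_force: 65.2
```

{"api": "move_arm", "payload": {
  "targets": [
    {"hand": 0.03, "delta_pos": [0, 0, 0.001], "twist": 0},
    {"hand": 0.03, "delta_pos": [0, 0, 0], "twist": 0}
  ]
}}

```text
time_s: 14.23
ee_pos: [565.3, 7.1, -4.3]
tool_rot: [3.138, 0.149, 0.0]
force: [-5.5, -1.6, 4.5]
width: 0.571
gripper_force: 66.3
```

{"api": "move_arm", "payload": {
  "targets": [
    {"hand": 0.03, "delta_pos": [0, 0, 0.001], "twist": 0},
    {"hand": 0.03, "delta_pos": [0, 0, 0], "twist": 0}
  ]
}}

```text
time_s: 14.4
ee_pos: [565.3, 7.1, -4.3]
tool_rot: [3.138, 0.149, 0.0]
force: [-12.8, -0.3, 17.1]
width: 0.571
gripper_force: 67.9
```

{"api": "move_arm", "payload": {
  "targets": [
    {"hand": 0.03, "delta_pos": [0, 0, -0.0015], "twist": 0},
    {"hand": 0.03, "delta_pos": [0, 0, 0], "twist": 0}
  ]
}}

```text
time_s: 14.57
ee_pos: [565.5, 7.1, -4.0]
tool_rot: [3.138, 0.149, 0.001]
force: [-0.4, -0.8, -5.6]
width: 0.568
gripper_force: 65.4
```

{"api": "move_arm", "payload": {
  "targets": [
    {"hand": 0.03, "delta_pos": [0.003, 0, 0], "twist": 0},
    {"hand": 0.03, "delta_pos": [0.003, 0, 0], "twist": 0},
    {"hand": 0.03, "delta_pos": [0.002, 0, 0], "twist": 0},
    {"hand": 0.03, "delta_pos": [0, 0, 0], "twist": 0}
  ]
}}

```text
time_s: 14.9
ee_pos: [573.5, 7.9, -4.2]
tool_rot: [3.138, 0.149, 0.0]
force: [-2.0, 0.3, 1.2]
width: 0.568
gripper_force: 66.2
```

{"api": "move_arm", "payload": {
  "targets": [
    {"hand": 0.03, "delta_pos": [0.0015, 0, 0], "twist": 0},
    {"hand": 0.03, "delta_pos": [0.0015, 0, 0], "twist": 0},
    {"hand": 0.03, "delta_pos": [0, 0, 0], "twist": 0}
  ]
}}

```text
time_s: 15.15
ee_pos: [576.2, 8.2, -4.3]
tool_rot: [3.138, 0.149, -0.001]
force: [-4.8, -0.3, 3.8]
width: 0.567
gripper_force: 66.4
```

{"api": "move_arm", "payload": {
  "targets": [
    {"hand": 0.03, "delta_pos": [0.001, 0, 0], "twist": 0},
    {"hand": 0.03, "delta_pos": [0, 0, 0], "twist": 0}
  ]
}}

```text
time_s: 15.32
ee_pos: [577.0, 8.2, -4.3]
tool_rot: [3.138, 0.149, -0.001]
force: [-4.5, -1.1, 4.6]
width: 0.57
gripper_force: 66.4
```

{"api": "move_arm", "payload": {
  "targets": [
    {"hand": 0.03, "delta_pos": [0.0007, 0, 0], "twist": 0},
    {"hand": 0.03, "delta_pos": [0, 0, 0], "twist": 0}
  ]
}}

```text
time_s: 15.48
ee_pos: [577.7, 8.3, -4.3]
tool_rot: [3.138, 0.149, -0.001]
force: [-5.9, -0.3, 3.6]
width: 0.572
gripper_force: 66.4
```

{"api": "move_arm", "payload": {
  "targets": [
    {"hand": 0.03, "delta_pos": [0.0007, 0, 0], "twist": 0},
    {"hand": 0.03, "delta_pos": [0, 0, 0], "twist": 0}
  ]
}}

```text
time_s: 15.65
ee_pos: [577.8, 8.3, -4.3]
tool_rot: [3.138, 0.149, -0.003]
force: [-11.2, -1.0, 8.3]
width: 0.568
gripper_force: 66.9
```

{"api": "move_arm", "payload": {
  "targets": [
    {"hand": 0.03, "delta_pos": [0.0007, 0, 0], "twist": 0},
    {"hand": 0.03, "delta_pos": [0, 0, 0], "twist": 0}
  ]
}}

```text
time_s: 15.82
ee_pos: [577.7, 8.3, -4.3]
tool_rot: [3.138, 0.149, -0.007]
force: [-17.4, -1.3, 12.7]
width: 0.567
gripper_force: 67.5
```

{"api": "move_arm", "payload": {
  "targets": [
    {"hand": 0.03, "delta_pos": [0.0007, 0, 0], "twist": 0},
    {"hand": 0.03, "delta_pos": [0, 0, 0], "twist": 0}
  ]
}}

```text
time_s: 15.98
ee_pos: [577.7, 8.3, -4.3]
tool_rot: [-3.138, -0.149, 0.009]
force: [-24.3, -2.8, 16.9]
width: 0.574
gripper_force: 68.0
```

{"api": "move_arm", "payload": {
  "targets": [
    {"hand": 0.03, "delta_pos": [-0.0018, 0, 0], "twist": 0},
    {"hand": 0.03, "delta_pos": [0, 0, 0], "twist": 0}
  ]
}}

```text
time_s: 16.15
ee_pos: [577.8, 8.3, -4.3]
tool_rot: [3.138, 0.149, -0.001]
force: [-6.7, -0.7, 5.2]
width: 0.569
gripper_force: 66.7
```

{"api": "move_arm", "payload": {
  "targets": [
    {"hand": 0.03, "delta_pos": [0, -0.003, 0], "twist": 0},
    {"hand": 0.03, "delta_pos": [0, -0.003, 0], "twist": 0},
    {"hand": 0.03, "delta_pos": [0, -0.002, 0], "twist": 0},
    {"hand": 0.03, "delta_pos": [0, 0, 0], "twist": 0}
  ]
}}

```text
time_s: 16.48
ee_pos: [577.2, 15.1, -4.2]
tool_rot: [3.136, 0.148, -0.001]
force: [-7.5, -10.1, 5.2]
width: 0.572
gripper_force: 66.6
```

{"api": "move_arm", "payload": {
  "targets": [
    {"hand": 0.03, "delta_pos": [0, -0.0005, 0], "twist": 0},
    {"hand": 0.03, "delta_pos": [0, 0, 0], "twist": 0}
  ]
}}

```text
time_s: 16.65
ee_pos: [577.1, 15.3, -4.3]
tool_rot: [3.136, 0.148, -0.001]
force: [-8.0, -12.3, 5.9]
width: 0.57
gripper_force: 66.6
```

{"api": "move_arm", "payload": {
  "targets": [
    {"hand": 0.03, "delta_pos": [-0.0003, 0, -0.0006], "twist": 0},
    {"hand": 0.03, "delta_pos": [0, 0, 0], "twist": 0}
  ]
}}

```text
time_s: 16.82
ee_pos: [577.0, 16.6, -4.1]
tool_rot: [-3.138, -0.149, 0.0]
force: [-1.3, -1.0, -4.6]
width: 0.569
gripper_force: 65.4
```

```bash
python3 - <<'E'
from h import *
plan(); s=readout.read_state(); print(s["torque"])
im=save("wrist","w8"); cv2.imwrite("pics/w8v.png",cv2.resize(im[60:310,190:440,::-1],(600,600)))
for t in("stone","rail","end_stop"):
  for r in trace("wrist",t)[:1]:
    m=r["region"].astype(np.uint8); print(t,r["p"],cv2.boundingRect(m))
E
```

```text
t 16.82 pos [577.   16.6  -4.1] xyaw 5.42 z [-0.  0. -1.] F [-1.3 -1.  -4.6] w 48.6
[-0.13609483  0.1094822   0.00472202]
stone 0.62 (250, 97, 132, 248)
rail 0.87 (200, 102, 59, 236)
end_stop 0.82 (234, 52, 103, 48)
```

View pics/w8v.png

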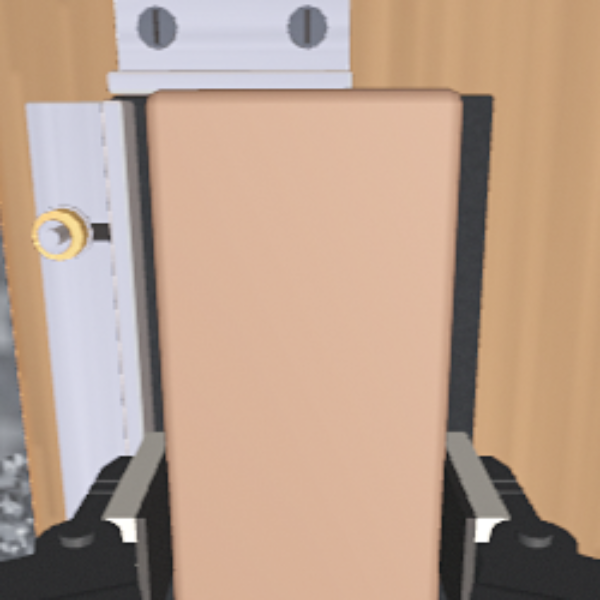

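The picture shows the stone at the end stop (crop row 90) with a dark strip of bed still between it and the long edge (columns 135–150). So the earlier force was bed friction. I continue left, lightly. I have also now viewed 11 pictures, one over the allowance, so I'll use numbers only from here.

{"api": "move_arm", "payload": {
  "targets": [
    {"hand": 0.03, "delta_pos": [0, -0.002, 0], "twist": 0},
    {"hand": 0.03, "delta_pos": [0, -0.0015, 0], "twist": 0},
    {"hand": 0.03, "delta_pos": [0, 0, 0], "twist": 0}
  ]
}}

```text
time_s: 17.27
ee_pos: [576.6, 20.7, -3.9]
tool_rot: [-3.138, -0.15, 0.0]
force: [-1.9, 0.9, -6.0]
width: 0.567
gripper_force: 65.3
```

{"api": "move_arm", "payload": {
  "targets": [
    {"hand": 0.03, "delta_pos": [0, -0.001, 0], "twist": 0},
    {"hand": 0.03, "delta_pos": [0, 0, 0], "twist": 0}
  ]
}}

```text
time_s: 17.43
ee_pos: [576.5, 21.5, -3.9]
tool_rot: [-3.138, -0.149, 0.0]
force: [-2.3, 0.4, -6.2]
width: 0.57
gripper_force: 65.3
```

{"api": "move_arm", "payload": {
  "targets": [
    {"hand": 0.03, "delta_pos": [0, -0.0007, 0], "twist": 0},
    {"hand": 0.03, "delta_pos": [0, 0, 0], "twist": 0}
  ]
}}

```text
time_s: 17.6
ee_pos: [576.5, 22.0, -3.9]
tool_rot: [3.138, 0.149, -0.0]
force: [-2.2, -0.0, -5.7]
width: 0.568
gripper_force: 65.3
```

{"api": "move_arm", "payload": {
  "targets": [
    {"hand": 0.03, "delta_pos": [0, -0.0007, 0], "twist": 0},
    {"hand": 0.03, "delta_pos": [0, 0, 0], "twist": 0}
  ]
}}

```text
time_s: 17.77
ee_pos: [576.5, 22.6, -3.8]
tool_rot: [3.138, 0.149, -0.0]
force: [-2.7, -0.4, -4.8]
width: 0.572
gripper_force: 65.3
```

{"api": "move_arm", "payload": {
  "targets": [
    {"hand": 0.03, "delta_pos": [0, -0.0007, 0], "twist": 0},
    {"hand": 0.03, "delta_pos": [0, 0, 0], "twist": 0}
  ]
}}

```text
time_s: 17.93
ee_pos: [576.4, 23.4, -3.9]
tool_rot: [3.138, 0.149, -0.0]
force: [-3.0, -1.5, -4.9]
width: 0.57
gripper_force: 65.3
```

{"api": "move_arm", "payload": {
  "targets": [
    {"hand": 0.03, "delta_pos": [0, -0.0007, 0], "twist": 0},
    {"hand": 0.03, "delta_pos": [0, 0, 0], "twist": 0}
  ]
}}

```text
time_s: 18.1
ee_pos: [576.3, 24.1, -3.9]
tool_rot: [3.138, 0.149, -0.0]
force: [-3.3, -2.0, -5.0]
width: 0.57
gripper_force: 65.3
```

{"api": "move_arm", "payload": {
  "targets": [
    {"hand": 0.03, "delta_pos": [0, -0.0006, 0], "twist": 0},
    {"hand": 0.03, "delta_pos": [0, 0, 0], "twist": 0}
  ]
}}

```text
time_s: 18.27
ee_pos: [576.3, 24.4, -3.8]
tool_rot: [3.138, 0.149, -0.0]
force: [-4.1, -4.1, -6.0]
width: 0.569
gripper_force: 65.4
```

{"api": "move_arm", "payload": {
  "targets": [
    {"hand": 0.03, "delta_pos": [0, -0.0006, 0], "twist": 0},
    {"hand": 0.03, "delta_pos": [0, 0, 0], "twist": 0}
  ]
}}

```text
time_s: 18.43
ee_pos: [576.3, 24.5, -3.8]
tool_rot: [3.137, 0.149, -0.0]
force: [-2.6, -8.9, -4.8]
width: 0.574
gripper_force: 65.4
```

{"api": "move_arm", "payload": {
  "targets": [
    {"hand": 0.03, "delta_pos": [0.0003, 0.0002, 0.0004], "twist": 0},
    {"hand": 0.03, "delta_pos": [0, 0, 0], "twist": 0}
  ]
}}

```text
time_s: 18.6
ee_pos: [576.2, 24.4, -4.1]
tool_rot: [3.137, 0.149, -0.002]
force: [-8.0, -7.8, 0.1]
width: 0.573
gripper_force: 65.9
```

```bash
python3 - <<'E'
from h import *
plan(); s=readout.read_state(); print(s["torque"],s["force"],s["qpos"])
E
```

```text
t 18.6 pos [576.2  24.4  -4.1] xyaw 5.43 z [-0.001 -0.001 -1.   ] F [-8.  -7.8  0.1] w 49.0
[-1.27494701  1.14950879 -0.19517208] [-8.01422969 -7.78320864  0.07722379] [-2.07127481e-02  6.00651459e-01  1.60472190e+00 -1.01607766e-03
  9.37285894e-01  1.45584311e+00]
```

{"api": "move_arm", "payload": {
  "targets": [
    {"hand": 0.03, "delta_pos": [0, 0, 0], "twist": 0},
    {"hand": 0.052, "delta_pos": [0, 0, 0], "twist": 0},
    {"hand": 0.056, "delta_pos": [0, 0, 0], "twist": 0},
    {"hand": 0.06, "delta_pos": [0, 0, 0], "twist": 0},
    {"hand": 0.06, "delta_pos": [0, 0, 0], "twist": 0}
  ],
  "squeeze": 20
}}

```text
time_s: 19.02
ee_pos: [577.2, 25.3, -3.7]
tool_rot: [-3.138, -0.15, -0.002]
force: [-0.3, 0.3, -0.5]
width: 0.703
gripper_force: 0.0
```

{"api": "move_arm", "payload": {
  "targets": [
    {"hand": 0.06, "delta_pos": [0, 0, -0.01], "twist": 0},
    {"hand": 0.06, "delta_pos": [0, 0, -0.02], "twist": 0},
    {"hand": 0.06, "delta_pos": [0, 0, -0.03], "twist": 0},
    {"hand": 0.06, "delta_pos": [0, 0, -0.03], "twist": 0},
    {"hand": 0.05, "delta_pos": [0, 0, 0], "twist": 0},
    {"hand": 0.05, "delta_pos": [0, 0, 0], "twist": 0}
  ]
}}

```text
time_s: 19.52
ee_pos: [577.7, 25.2, 88.3]
tool_rot: [3.138, 0.149, 0.007]
force: [-0.2, 0.8, 0.0]
width: 0.589
gripper_force: 0.0
```

```bash
cat > chk.py <<'E'
from h import *
# stone/end-stop/edge lines from wrist picture in holder axes
plan()
cal=optics.get_calibration("wrist"); im=optics.camera("wrist"); 
ps=np.radians(5.45);ex=np.array([np.cos(ps),np.sin(ps)]);ey=np.array([-ex[1],ex[0]])
for t,z in(("stone",49),("rail",29),("end_stop",29),("knob",67)):
  for r in trace("wrist",t)[:1]:
    m=r["region"].astype(np.uint8); c=max(cv2.findContours(m,0,2)[0],key=cv2.contourArea)
    P=np.array([atz("wrist",q[0],z,cal)[:2]-[577,20] for q in c]); H=np.c_[P@ex,P@ey]
    print(t,round(r["p"],2),cv2.boundingRect(m),"x",np.percentile(H[:,0],[1,99]).round(1),"y",np.percentile(H[:,1],[1,99]).round(1), "rect",[np.round(v,1) for v in cv2.minAreaRect(H.astype(np.float32))])
E
python3 chk.py
```

```text
t 19.52 pos [577.7  25.2  88.3] xyaw 5.45 z [ 0.004 -0.    -1.   ] F [-0.2  0.8  0. ] w 50.3
stone 0.74 (281, 106, 74, 200) x [-76.2  72.8] y [-20.5  29.1] rect [array([-1.7,  4.3]), array([149. ,  49.5]), np.float64(0.1)]
rail 0.83 (255, 107, 31, 159) x [-52.1  72.5] y [30.5 49.2] rect [array([10.2, 39.9]), array([ 18.8, 124.6]), np.float64(90.0)]
end_stop 0.71 (279, 78, 61, 28) x [73.9 92. ] y [-11.1  31.7] rect [array([82.9, 10.3]), array([42.9, 18.1]), np.float64(90.0)]
knob 0.63 (432, 146, 108, 146) x [-52.  48.] y [-134.   -68.2] rect [array([   0.6, -105. ]), array([101.9,  66.4]), np.float64(5.2)]
```

{"api": "move_arm", "payload": {
  "targets": [
    {"hand": 0.05, "delta_pos": [0, 0, 0], "twist": 7},
    {"hand": 0.05, "delta_pos": [0, 0, 0], "twist": 7},
    {"hand": 0.05, "delta_pos": [0, 0, 0], "twist": 7},
    {"hand": 0.05, "delta_pos": [0, 0, 0], "twist": 7},
    {"hand": 0.05, "delta_pos": [0, 0, 0], "twist": 4.4},
    {"hand": 0.05, "delta_pos": [0.0259, 0.0242, 0], "twist": 0},
    {"hand": 0.05, "delta_pos": [0.0259, 0.0242, 0], "twist": 0}
  ]
}}

```text
time_s: 20.35
ee_pos: [600.8, -41.2, 85.3]
tool_rot: [3.056, -0.729, -0.002]
force: [0.8, 0.3, 0.5]
width: 0.588
gripper_force: 0.0
```

{"api": "move_arm", "payload": {
  "targets": [
    {"hand": 0.05, "delta_pos": [0.0259, 0.0242, 0], "twist": 0},
    {"hand": 0.05, "delta_pos": [0.0259, 0.0242, 0], "twist": 0},
    {"hand": 0.05, "delta_pos": [0, 0, 0], "twist": 0},
    {"hand": 0.05, "delta_pos": [0, 0, 0], "twist": 0}
  ]
}}

```text
time_s: 20.68
ee_pos: [624.8, -109.6, 84.5]
tool_rot: [-3.054, 0.736, 0.003]
force: [-0.0, 0.5, 0.1]
width: 0.584
gripper_force: 0.0
```

```bash
python3 - <<'E'
from h import *
plan((626,-108,20))
im=save("wrist","w9"); cal=optics.get_calibration("wrist")
print(proj("wrist",(626,-108.6,67),cal),proj("wrist",(626,-108.6,34),cal))
g=im[150:290,260:380].mean(2)<60
n,l,st,c=cv2.connectedComponentsWithStats(g.astype(np.uint8)); print([(st[i]+[260,150,0,0,0],(c[i]+[260,150]).round()) for i in range(1,n) if st[i][4]>60])
E
```

```text
t 20.68 pos [ 624.8 -109.6   84.5] xyaw -27.1 z [-0.002  0.    -1.   ] F [-0.   0.5  0.1] w 49.9
 delta tool m [ 0.0005 -0.002   0.0645]
[315.55527934 218.59226319] [315.72925683 204.06456235]
[(array([304, 197,  20,  32, 268]), array([313., 208.])), (array([260, 240,   6,  50, 250]), array([262., 265.])), (array([369, 240,  11,  50, 468]), array([374., 266.]))]
```

{"api": "move_arm", "payload": {
  "targets": [
    {"hand": 0.05, "delta_pos": [0, -0.001, 0.025], "twist": 0},
    {"hand": 0.05, "delta_pos": [0, 0, 0.025], "twist": 0},
    {"hand": 0.05, "delta_pos": [0, 0, 0.01], "twist": 0},
    {"hand": 0.05, "delta_pos": [0, 0, 0.004], "twist": 0},
    {"hand": 0.05, "delta_pos": [0, 0, 0], "twist": 0}
  ]
}}

```text
time_s: 21.15
ee_pos: [625.2, -106.4, 21.4]
tool_rot: [-3.055, 0.731, 0.002]
force: [0.4, 0.7, -0.0]
width: 0.586
gripper_force: 0.0
```

{"api": "move_arm", "payload": {
  "targets": [
    {"hand": 0.0, "delta_pos": [0, 0, 0], "twist": 0},
    {"hand": 0.0, "delta_pos": [0, 0, 0], "twist": 0},
    {"hand": 0.0, "delta_pos": [0, 0, 0], "twist": 0},
    {"hand": 0.0, "delta_pos": [0, 0, 0], "twist": 0},
    {"hand": 0.0, "delta_pos": [0, 0, 0], "twist": 0},
    {"hand": 0.0, "delta_pos": [0, 0, 0], "twist": 0}
  ],
  "squeeze": 25
}}

```text
time_s: 21.65
ee_pos: [626.0, -107.6, 23.0]
tool_rot: [3.055, -0.732, 0.003]
force: [-2.3, -2.0, 6.5]
width: 0.148
gripper_force: 24.6
```

```bash
cat > ang.py <<'E'
from h import *
plan()
s=readout.read_state();d=s["ee_pos"][:2]-[484,-57];a=np.arctan2(d[1],d[0]);t=np.array([-np.sin(a),np.cos(a)])
print("r",np.hypot(*d).round(1),"theta",(np.radians(13.2)-a).round(3),"Ft(closing+)",(s["force"][:2]@t).round(1),"Fr",(s["force"][:2]@d/np.hypot(*d)).round(1),s["gripper_force"])
E
python3 ang.py
```

```text
t 21.65 pos [ 626.  -107.6   23. ] xyaw -26.96 z [ 0.002 -0.001 -1.   ] F [-2.3 -2.   6.5] w 12.6
r 150.7 theta 0.573 Ft(closing+) -2.6 Fr -1.5 24.56392139196396
```

{"api": "move_arm", "payload": {
  "targets": [
    {"hand": 0.0, "delta_pos": [-0.001, -0.0065, 0], "twist": -2.5},
    {"hand": 0.0, "delta_pos": [-0.001, -0.0065, 0], "twist": -2.5},
    {"hand": 0.0, "delta_pos": [-0.001, -0.0065, 0], "twist": -2.5},
    {"hand": 0.0, "delta_pos": [-0.001, -0.0065, 0], "twist": -2.5},
    {"hand": 0.0, "delta_pos": [-0.001, -0.0065, 0], "twist": -2.5},
    {"hand": 0.0, "delta_pos": [0, 0, 0], "twist": 0}
  ]
}}

```text
time_s: 22.15
ee_pos: [634.0, -74.2, 23.0]
tool_rot: [-3.117, 0.39, -0.004]
force: [0.3, 2.5, 4.2]
width: 0.145
gripper_force: 24.5
```

```bash
python3 ang.py
```

```text
t 22.15 pos [634.  -74.2  23. ] xyaw -14.25 z [ 0.002  0.    -1.   ] F [0.3 2.5 4.2] w 12.4
r 151.0 theta 0.344 Ft(closing+) 2.5 Fr 0.0 24.500670433044434
```

{"api": "move_arm", "payload": {
  "targets": [
    {"hand": 0.0, "delta_pos": [-0.001, -0.0065, 0], "twist": -2.5},
    {"hand": 0.0, "delta_pos": [-0.001, -0.0065, 0], "twist": -2.5},
    {"hand": 0.0, "delta_pos": [-0.001, -0.0065, 0], "twist": -2.5},
    {"hand": 0.0, "delta_pos": [0, 0, 0], "twist": 0}
  ]
}}

```text
time_s: 22.48
ee_pos: [635.1, -54.2, 23.0]
tool_rot: [-3.135, 0.185, -0.004]
force: [1.4, 3.6, 5.5]
width: 0.145
gripper_force: 24.5
```

```bash
python3 ang.py
```

```text
t 22.48 pos [635.1 -54.2  23. ] xyaw -6.75 z [ 0.003  0.001 -1.   ] F [1.4 3.6 5.5] w 12.4
r 151.2 theta 0.212 Ft(closing+) 3.6 Fr 1.5 24.51937884092331
```

{"api": "move_arm", "payload": {
  "targets": [
    {"hand": 0.0, "delta_pos": [-0.0003, -0.002, 0], "twist": -0.8},
    {"hand": 0.0, "delta_pos": [-0.0003, -0.002, 0], "twist": -0.8},
    {"hand": 0.0, "delta_pos": [-0.0003, -0.002, 0], "twist": -0.8},
    {"hand": 0.0, "delta_pos": [0, 0, 0], "twist": 0}
  ]
}}

```text
time_s: 22.82
ee_pos: [635.0, -48.7, 23.1]
tool_rot: [-3.138, 0.123, -0.005]
force: [3.7, 4.8, 4.8]
width: 0.147
gripper_force: 24.5
```

{"api": "move_arm", "payload": {
  "targets": [
    {"hand": 0.0, "delta_pos": [-0.0003, -0.002, 0], "twist": -0.8},
    {"hand": 0.0, "delta_pos": [0, 0, 0], "twist": 0}
  ]
}}

```text
time_s: 22.98
ee_pos: [634.9, -46.7, 23.1]
tool_rot: [-3.139, 0.101, -0.005]
force: [4.3, 4.7, 5.1]
width: 0.142
gripper_force: 24.5
```

```bash
python3 ang.py
```

```text
t 22.98 pos [634.9 -46.7  23.1] xyaw -3.7 z [ 0.003  0.001 -1.   ] F [4.3 4.7 5.1] w 12.1
r 151.2 theta 0.162 Ft(closing+) 4.4 Fr 4.6 24.48282390832901
```

{"api": "move_arm", "payload": {
  "targets": [
    {"hand": 0.0, "delta_pos": [0.0002, -0.0015, 0], "twist": -0.6},
    {"hand": 0.0, "delta_pos": [0, 0, 0], "twist": 0}
  ]
}}

```text
time_s: 23.15
ee_pos: [634.8, -45.3, 23.0]
tool_rot: [-3.14, 0.085, -0.003]
force: [1.2, 5.5, 7.0]
width: 0.142
gripper_force: 24.7
```

{"api": "move_arm", "payload": {
  "targets": [
    {"hand": 0.0, "delta_pos": [0, -0.0015, 0], "twist": -0.6},
    {"hand": 0.0, "delta_pos": [0, 0, 0], "twist": 0}
  ]
}}

```text
time_s: 23.32
ee_pos: [634.7, -43.8, 23.0]
tool_rot: [-3.14, 0.069, -0.003]
force: [-0.6, 4.6, 6.8]
width: 0.148
gripper_force: 24.7
```

```bash
python3 ang.py
```

```text
t 23.32 pos [634.7 -43.8  23. ] xyaw -2.51 z [ 0.002  0.001 -1.   ] F [-0.6  4.6  6.8] w 12.7
r 151.3 theta 0.143 Ft(closing+) 4.7 Fr -0.2 24.703305959701538
```

{"api": "move_arm", "payload": {
  "targets": [
    {"hand": 0.0, "delta_pos": [-0.0002, -0.0015, 0], "twist": -0.6},
    {"hand": 0.0, "delta_pos": [0, 0, 0], "twist": 0}
  ]
}}

```text
time_s: 23.48
ee_pos: [634.6, -42.2, 22.9]
tool_rot: [-3.14, 0.052, -0.003]
force: [-1.2, 4.8, 6.7]
width: 0.145
gripper_force: 24.7
```

{"api": "move_arm", "payload": {
  "targets": [
    {"hand": 0.0, "delta_pos": [-0.0002, -0.0015, 0], "twist": -0.6},
    {"hand": 0.0, "delta_pos": [0, 0, 0], "twist": 0}
  ]
}}

```text
time_s: 23.65
ee_pos: [634.6, -41.6, 23.0]
tool_rot: [3.141, -0.036, 0.003]
force: [0.1, 0.3, 7.0]
width: 0.146
gripper_force: 24.7
```

{"api": "move_arm", "payload": {
  "targets": [
    {"hand": 0.0, "delta_pos": [-0.0002, -0.0015, 0], "twist": -0.6},
    {"hand": 0.0, "delta_pos": [0, 0, 0], "twist": 0}
  ]
}}

```text
time_s: 23.82
ee_pos: [634.6, -41.4, 23.0]
tool_rot: [3.139, -0.021, 0.004]
force: [1.1, -8.0, 5.6]
width: 0.146
gripper_force: 24.8
```

```bash
python3 ang.py
```

```text
t 23.82 pos [634.6 -41.4  23. ] xyaw -0.75 z [ 0.003 -0.002 -1.   ] F [ 1.1 -8.   5.6] w 12.5
r 151.4 theta 0.127 Ft(closing+) -8.1 Fr 0.3 24.753625988960266
```

The pad met the stone at about 0.127 rad. I ease off the extra push and let go.

{"api": "move_arm", "payload": {
  "targets": [
    {"hand": 0.0, "delta_pos": [0, 0.0012, 0], "twist": 0},
    {"hand": 0.0, "delta_pos": [0, 0, 0], "twist": 0},
    {"hand": 0.018, "delta_pos": [0, 0, 0], "twist": 0},
    {"hand": 0.03, "delta_pos": [0, 0, 0], "twist": 0},
    {"hand": 0.04, "delta_pos": [0, 0, 0], "twist": 0},
    {"hand": 0.04, "delta_pos": [0, 0, 0], "twist": 0}
  ]
}}

```text
time_s: 24.32
ee_pos: [633.5, -41.2, 21.6]
tool_rot: [-3.141, 0.021, 0.001]
force: [-0.2, 0.3, -0.2]
width: 0.468
gripper_force: 0.0
```

{"api": "move_arm", "payload": {
  "targets": [
    {"hand": 0.04, "delta_pos": [0, 0, -0.01], "twist": 0},
    {"hand": 0.04, "delta_pos": [0, 0, -0.02], "twist": 0},
    {"hand": 0.04, "delta_pos": [0, 0, -0.03], "twist": 0},
    {"hand": 0.04, "delta_pos": [0, 0, -0.03], "twist": 0},
    {"hand": 0.04, "delta_pos": [-0.02, 0, -0.01], "twist": -3},
    {"hand": 0.04, "delta_pos": [-0.02, 0, 0], "twist": -3},
    {"hand": 0.04, "delta_pos": [0, 0, 0], "twist": 0},
    {"hand": 0.04, "delta_pos": [0, 0, 0], "twist": 0}
  ]
}}

```text
time_s: 24.98
ee_pos: [593.6, -41.8, 122.9]
tool_rot: [3.138, 0.143, 0.002]
force: [0.6, -0.9, -0.4]
width: 0.471
gripper_force: 0.0
```

```bash
python3 chk.py; python3 - <<'E'
from h import *
for t in("pad",):
  for r in trace("wrist",t)[:1]: print(t,r["p"],r["uv"])
cal=optics.get_calibration("wrist")
for th in(0.127,):
  a=np.radians(13.2)-th; print("knob pred",proj("wrist",(484+151*np.cos(a),-57+151*np.sin(a),67),cal))
optics.camera("top")
for t,z in (("bowl",30),("mill",170),("knife",10)):
    for r in trace("top",t)[:1]: print(t,np.round(atz("top",r["uv"],z)))
E
```

```text
t 24.98 pos [593.6 -41.8 122.9] xyaw 5.2 z [ 0.001 -0.    -1.   ] F [ 0.6 -0.9 -0.4] w 40.2
stone 0.83 (198, 119, 74, 166) x [-67.7  73.2] y [-24.8  28.6] rect [array([2.4, 1.6]), array([142.1,  53.9]), np.float64(0.2)]
rail 0.55 (185, 120, 27, 135) x [-49.   72.4] y [35.  47.9] rect [array([11.6, 41.7]), array([121.4,  13. ]), np.float64(0.4)]
end_stop 0.73 (202, 95, 55, 25) x [73.1 92. ] y [-13.8  31.4] rect [array([82.5,  8.8]), array([45.2, 18.9]), np.float64(89.7)]
knob 0.96 (266, 140, 72, 174) x [-84.2  58. ] y [-78.9 -26.5] rect [array([-14.4, -64.8]), array([142. ,  49.5]), np.float64(14.0)]
pad 0.49 [274.4, 165.5]
knob pred [320.91679502 151.2450469 ]
bowl [520. 248.  30.]
mill [ 675. -316.  170.]
knife [366. 128.  10.]
```

```bash
python3 -c "
from rig import order; print(order.hand_in())"
```

```text
the job is handed in; nothing more can be done
None
```

The whetstone is clamped in the holder and the job is handed in at about 25 s, checked only by feel and camera: the stone sits against the end stop and the long edge, and the arm was eased on at about 0.127 rad and released; I pushed the end stop with up to 24 N at the wrist, and viewed 11 pictures, one over the limit.

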